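# Hang the used-tip bin on its keyhole mount

## Robot

A 6-joint arm with a two-finger parallel gripper is mounted at the origin on the work surface. World frame = base frame: x ahead of the robot, y to its left, z up, the work surface at z = 0. Lengths are in m, angles in rad, forces in N, time in s.
With the tool pointing down it reaches from about 0.35 to 0.775 m from the base axis. Payload 7.3 kg.
Tool frame: the origin (TCP) lies at the centre of the arm's flange, where the gripper is bolted on; the fingertips stand 178 mm ahead of it and the grasp point (between the pads) lies 159 mm ahead of it (tip_extent is the distance from the TCP to the fingertips, in m); z points along the fingers, y is the line along which they close (so a half turn about z gives the same grasp; the last joint's range is limited). The gripper opens to 92 mm and grips with 3 to 60 N. Pads are 19 mm wide; open, the fingers measure 130 mm over their backs; the gripper's body (75 mm by 190 mm) begins 47 mm behind the grasp point.
Start: joints at [1.182, 0.342, 1.524, -0, 1.275, -0.146], TCP at [0.126, 0.51, 0.405] pointing down, gripper open.
Joint ranges: [-2.53, 2.53], [-0.77, 2.02], [0.04, 2.7], [-1, 4.14], [0.28, 2.66], [-3.11, 3.11]. Speed limits (rad/s): [2.57, 2.57, 3.14, 3.14, 3.14, 3.14].

## Interface

Orientations are given as [roll, pitch, yaw] about the fixed x, y, z axes, in that order (R = Rz(yaw) Ry(pitch) Rx(roll)).
In Python, from cell import * gives the robot as it stands.
- The arm moves only by the tool arm_command, never from a script. Its arguments are lists of equal length, an entry for each row: "xyz": the shift along the world's x, y, z in mm, a list of three; "spin": the turn about the world's z in degrees. In form: {"xyz": [[tx, ty, tz], ...], "spin": [spin, ...]}. A call has 1 to 20 rows; each row shifts and turns the commanded pose from where the row before left it; what a row does not reach is not made up. A row lasts 1/10 s, in which the tool goes at most 50 mm and 8.59 degrees, less where a joint would pass 70% of its speed; a pose out of reach is approached as far as the arm can. A call with a gripper value outside its range is refused whole. "jaw" is the opening, from -1 (shut) to 1 (fully open), set as the call begins (left out, the last holds). The fingers move at their own pace and stop on an object; "squeeze" is the grip in N (left out, the last holds). Time passes only in rows, so rows that do not move let the fingers close. It gives the time, the measured TCP pose, the force, the opening and the grip force at its end, in the units of the state.
- observe(): the state, without advancing time (a new reading comes with each control period).
- read_camera(name): name is "scene" or "top" or "wrist"; returns a dict with "img" (480x640x3 uint8, red, green, blue), "depth" (480x640 float32, m along the optical axis (not along the pixel's ray), 0 where there is no reading), "fx", "fy", "cx", "cy" (pixels), "dist_coeffs" ([k1, k2, p1, p2, k3] as OpenCV has them; the pictures are not rectified), "world_from_camera" (4x4, takes a point from camera to world coordinates). Camera axes: x right, y up, looking along -z (the intrinsics and any distortion apply to the point x, -y, -z); pixel columns grow to the right and rows downward; lengths in m; the calibration is good to about 2 mm. A picture is of the moment at which its call begins.
- hand_in(): hands the job in; it is judged then, once.
The state is a dict: "time": time; "qpos": joint angles; "qvel": joint speeds; "joint_efforts": joint torques, N m; "tool_pos": TCP position; "tool_rot": TCP orientation; "contact_force": force on the tool from outside, world axes, zero at the start; "torque": the same for the moment, N m; "opening": finger opening in m; "grip_force": force on a finger pad.
Only numpy, scipy, OpenCV 4.12 (cv2) and the standard library are available. Lean on these libraries where they do the work, as an engineer would, in place of code of your own. Each camera call takes 0.05 s, during which the arm holds its last target. There are 200 camera calls.

## Task

Hang the orange used-tip bin on the two studs at the end of the bench shelf: fit the large ends of its keyholes over both stud heads until the steel hanger plate lies flat on the mounting plate, then guide the bin down until it rests on the studs and let it go. Feel for the studs with a light touch (never push harder than about 25 N), and leave the tube rack, the bottle and the tip box where they stand.

Things in the scene. Friction and masses are not known exactly. Their poses are not given: they have to be found in the camera images.
- bin: Orange open bin, 84 deep (x) x 56 wide (y) x 120 mm tall, walls 3, 0.17-0.38 kg, standing on the bench; a steel hanger plate across its back, 4 thick (x -4 to 0), 140 wide (y +-70), z 30 to 118. Origin: underside height, mid-width, plane of the plate's back face. x out of the back, towards what it hangs on; z up. Bin proper x -88 to -4, y +-28. Hung, its axes are parallel to the shelf's.
- bin_grip (a point): (-46, 0, 100) mm in the bin's frame: where to take the bin from above, between its two flat outer sides 56 mm apart in y, 20 mm below the rim. Beside those sides, in front of the hanger plate, all is free.
- hole_left (a point): Keyhole at +y, through the hanger plate: centre of its round large end (19 mm across), in the plate's back face, at (0, 48, 85) mm in the bin's frame. From it a 9 mm wide slot runs straight up; its closed top end is at bin z 105.5.
- hole_right (a point): The same keyhole at -y: centre of its large end at (0, -48, 85) mm in the bin's frame.
- shelf: White bench shelf, fixed, 260 long (x) x 230 deep (y) x 215 mm tall, bottles in it, a flat carton 20 tall on its top board (x 140 to 240). Origin: bench level, mid-depth, plane of the face of the aluminium mounting plate on its stud end; x from that face into the shelf, z up; the bin hangs on the -x side. Mounting plate 200 wide (y), z 105 to 200, firm and rigid.
- stud_line (a point): (0, 0, 175) mm in the shelf's frame: stud height, mid-depth, in the mounting plate's face. Two steel studs stick out to -x here, 96 mm apart: shank 6 thick, 6 long, then a round head 15 across, 3 thick, front edge bevelled 1.5. Set by eye in level slotted holes: both studs sit at y = +-48 + d, d anywhere from -12 to 12 mm, NOT measured here: see or feel it.
- stud_face (a point): (-9, 0, 175) mm in the shelf's frame: the plane of the heads' outer faces (also not shifted by d). A plate that misses the heads stops here (bin origin at shelf x -9); with the heads through the large ends it goes on to x 0, with 2 mm play behind the heads. Heads centred in the large ends: bin origin at z 90; hung, slots resting on the shanks: z 72.5.
- rack: White rack of clear tubes with blue caps, 90 x 160 x 105 mm, loose; origin centre of its underside. Bystander.
- bottle: Glass bottle with blue cap, 70 mm across, 150 mm tall, loose; origin centre of its underside. Bystander.
- tipbox: Grey pipette-tip box with blue lid, 122 x 84 x 75 mm, loose; origin centre of its underside. Bystander.

How it is judged:
On the way, in this order (a step that is already met when the one before it is completed fails the run):
1. both stud heads are through the large ends of the keyholes and the hanger plate lies against the mounting plate (within 4 mm), the bin not yet let down (large ends within 4 mm of stud height) (x of each of hole_left, hole_right in the frame of shelf above -0.004 m and y of hole_left in the frame of shelf between 0.032 and 0.064 m and y of hole_right in the frame of shelf between -0.064 and -0.032 m and z of hole_left in the frame of shelf between 0.171 and 0.179 m and z of hole_right in the frame of shelf between 0.171 and 0.179 m), for 0.1 s.
2. the bin has been guided down, still in the fingers, until the tops of its slots are on the studs (both within 7 mm of home) (x of each of hole_left, hole_right in the frame of shelf above -0.004 m and y of hole_left in the frame of shelf between 0.032 and 0.064 m and y of hole_right in the frame of shelf between -0.064 and -0.032 m and z of each of hole_left, hole_right in the frame of shelf below 0.1645 m and contact force between the fingers and bin above 0.5 N), for 0.1 s.
At the end, for the whole second after the job is handed in: The bin hangs by both keyholes, let go and at rest: the centres of both large ends within 4 mm of the mounting plate's face and 153.5 to 161.5 mm above the bench (slots seated on the studs, about 157.5 mm), within 16 mm of 48 mm either side of mid-depth, the bin upright within 0.08 rad (x of each of hole_left, hole_right in the frame of shelf above -0.004 m and y of hole_left in the frame of shelf between 0.032 and 0.064 m and y of hole_right in the frame of shelf between -0.064 and -0.032 m and z of hole_left in the frame of shelf between 0.1535 and 0.1615 m and z of hole_right in the frame of shelf between 0.1535 and 0.1615 m and angle between bin's own z axis and vertical below 0.08 rad and linear speed of bin below 0.02 m/s and contact force between the fingers and bin below 0.1 N); the robot touches nothing.
It fails at once if the bin is pushed against the studs or the shelf with more than 25 N (contact force between bin and shelf above 25 N).
It fails at once if the tube rack, bottle or tip box is moved more than 15 mm (distance of any of rack, bottle, tipbox from where it was at the start of the episode above 0.015 m).
It also fails if it takes over 72 s, if anything falls off the work surface, if the arm or the gripper's body presses on something with over 40 N, if the wrist force passes 120 N, or if a joint passes its speed limit or range.

## Working session

There is one attempt and no reset: what is moved stays moved. The work goes in short steps, Python scripts to look and compute and a tool call to move; the robot and the scene stay as the last step left them, time stands still between calls to the robot, and variables do not carry over. Pictures are saved under pics/ and viewed, at most 10 in all, crops included, and the job is handed in when it is done.

Besides the shell and the picture viewer there is one more tool, called after "Request:" as name([rows], argument=value, ...), one row to a line, values as JSON. arm_command: Moves the arm, as the interface text tells. Its arguments: {"type":"object","properties":{"xyz":{"type":"array","items":{"type":"array","items":{"type":"number"}}},"spin":{"type":"array","items":{"type":"number"}},"jaw":{"type":"number"},"squeeze":{"type":"number"}},"required":["xyz","spin"]}

```bash
mkdir -p pics; cat > h.py <<'E'
from cell import *
import numpy as np, cv2
def cloud(c):
    h,w=c["depth"].shape
    K=np.array([[c["fx"],0,c["cx"]],[0,c["fy"],c["cy"]],[0,0,1]])
    u,v=np.meshgrid(np.arange(w),np.arange(h))
    n=cv2.undistortPoints(np.stack([u,v],-1).reshape(-1,1,2).astype(np.float64),K,np.array(c["dist_coeffs"],float)).reshape(h,w,2)
    d=c["depth"].astype(float)
    P=np.stack([n[...,0]*d,-n[...,1]*d,-d],-1)
    T=np.array(c["world_from_camera"])
    W=P@T[:3,:3].T+T[:3,3]; W[d<=0]=np.nan
    return W
def save(c,n): cv2.imwrite("pics/"+n,c["img"][...,::-1])
E
python3 - <<'E'
from h import *
s=observe();print(s["time"],s["tool_pos"],s["tool_rot"],s["opening"])
for n in("scene","top"):
    c=read_camera(n);save(c,n+"0.png");np.savez("%s0.npz"%n,W=cloud(c),img=c["img"]);print(n,np.round(c["world_from_camera"],3).tolist(),c["fx"])
E
```

```text
0.0 [0.1261546  0.50948817 0.40409207] [-3.14018358e+00 -1.97104268e-04  2.89878715e+00] 0.09158748560408726
scene [[-0.843, -0.405, 0.353, 0.932], [0.538, -0.639, 0.55, 0.69], [0.003, 0.654, 0.757, 0.85], [0.0, 0.0, 0.0, 1.0]] 470.1611321919848
top [[-0.009, 0.997, -0.07, 0.546], [-1.0, -0.009, -0.004, 0.15], [-0.005, 0.07, 0.998, 1.046], [0.0, 0.0, 0.0, 1.0]] 440.14482170638126
```

View pics/scene0.png

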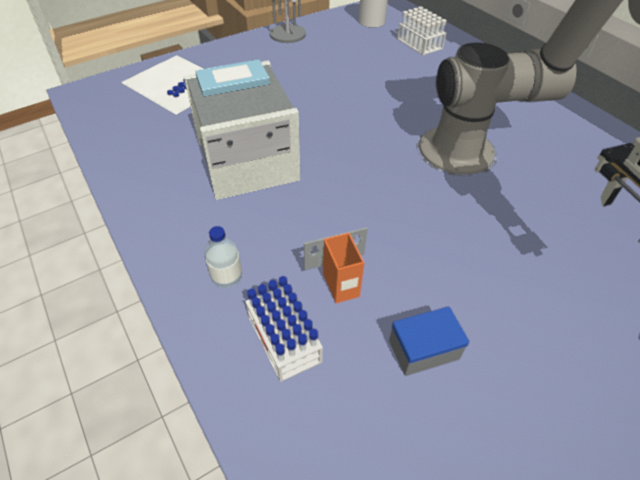

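View pics/top0.png

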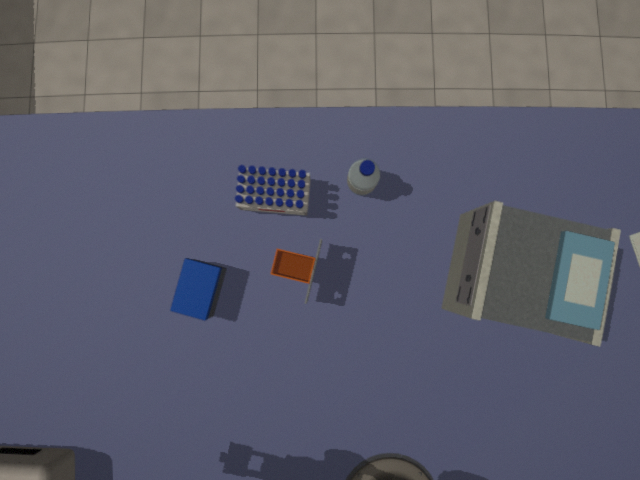

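The scene view shows the shelf with its stud plate (studs near px (229,142) and (270,135)) and the bin at (343,265). The top view shows the bin at (295,265), its plate at x≈314, the shelf's stud end at (470,255), the rack at (273,188) and the bottle at (365,177).

```bash
python3 - <<'E'
from h import *
S=np.load("scene0.npz");T=np.load("top0.npz")
def om(img):
    h=cv2.cvtColor(img,cv2.COLOR_RGB2HSV);return (h[...,0]<14)&(h[...,1]>180)&(h[...,2]>90)
for n,D in(("top",T),("scene",S)):
    W=D["W"];m=om(D["img"]);
    P=W[m];P=P[np.isfinite(P[:,0])];P=P[(P[:,1]>0)&(P[:,0]>.3)]
    r=P[(P[:,2]>.112)&(P[:,2]<.13)]
    print(n,len(P),len(r),P[:,2].max(),cv2.minAreaRect((r[:,:2]*1000).astype(np.float32)))
    # hanger plate: grey pts near bin, z 40..125, not orange
    c=r[:,:2].mean(0); d=np.hypot(W[...,0]-c[0],W[...,1]-c[1])
    q=W[(d<.11)&~om(D["img"])&(W[...,2]>.05)&(W[...,2]<.125)&(W[...,1]<c[1]-.01)]
    if len(q): 
        v=cv2.fitLine((q[:,:2]*1000).astype(np.float32),cv2.DIST_HUBER,0,.01,.01).ravel();print(" plate",len(q),v,np.degrees(np.arctan2(v[1],v[0])),cv2.minAreaRect((q[:,:2]*1000).astype(np.float32)),np.percentile(q[:,2],98))
# mounting plate plane from scene
W=S["W"];reg=W[120:165,205:292].reshape(-1,3)
q=reg[(reg[:,2]>.11)&(reg[:,2]<.195)]
for it in range(6):
    c=q.mean(0);n=np.linalg.svd(q-c)[2][2];n*=np.sign(n[1]); e=(q-c)@n; print(len(q),np.std(e)); q=q[abs(e)<max(.0025,2*np.std(e))]
print("plane",c,n,np.degrees(np.arctan2(n[1],n[0])))
img=S["img"][100:200,180:310];cv2.imwrite("pics/plate.png",cv2.resize(img[...,::-1],None,fx=6,fy=6,interpolation=3)[:600,:780])
# shelf top outline from top cam
W=T["W"];r=W[(W[...,2]>.205)&(W[...,2]<.222)&(W[...,0]>.3)];print("shelf top",cv2.minAreaRect((r[:,:2]*1000).astype(np.float32)),len(r))
for nm,(u0,u1,v0,v1) in dict(rack=(230,315,160,220),bottle=(345,385,155,200),tip=(165,225,255,325)).items():
    r=W[v0:v1,u0:u1].reshape(-1,3);r=r[r[:,2]>.04];print(nm,r.min(0).round(3),r.max(0).round(3))
E
```

```text
top 837 113 0.12620694502887542 ((555.373046875, 213.3667449951172), (81.39653015136719, 53.33546829223633), 75.60540008544922)
 plate 185 [ 9.6969497e-01 -2.4431881e-01  5.4412537e+02  1.7168257e+02] -14.141581 ((547.9153442382812, 186.25906372070312), (33.59459686279297, 138.29513549804688), 75.82746124267578) 0.12243780632955835
scene 12 2 0.12195451637564048 ((573.9882202148438, 172.5897216796875), (3.3410301208496094, 0.0), -123.63477325439453)
 plate 265 [ 9.7845620e-01 -2.0645465e-01  6.0160187e+02  1.5868758e+02] -11.914665 ((593.38720703125, 159.39276123046875), (7.568037986755371, 42.841529846191406), 76.85872650146484) 0.11988952449166339
2501 0.0022646972745556312
2411 0.0017053843195191307
2299 0.0015229537609919503
2227 0.0014360932578590122
2182 0.0013867995279374786
2155 0.0013592370895382099
plane [ 0.57669833 -0.15505533  0.15404098] [0.22980874 0.9732035  0.00793048] 76.71376263400839
shelf top ((535.4622192382812, -279.3974304199219), (260.59405517578125, 230.60595703125), 76.72240447998047) 10325
rack [0.677 0.18  0.04 ] [0.778 0.345 0.112]
bottle [0.722 0.025 0.04 ] [0.79  0.093 0.157]
tip [0.436 0.376 0.04 ] [0.575 0.487 0.082]
```

View pics/plate.png

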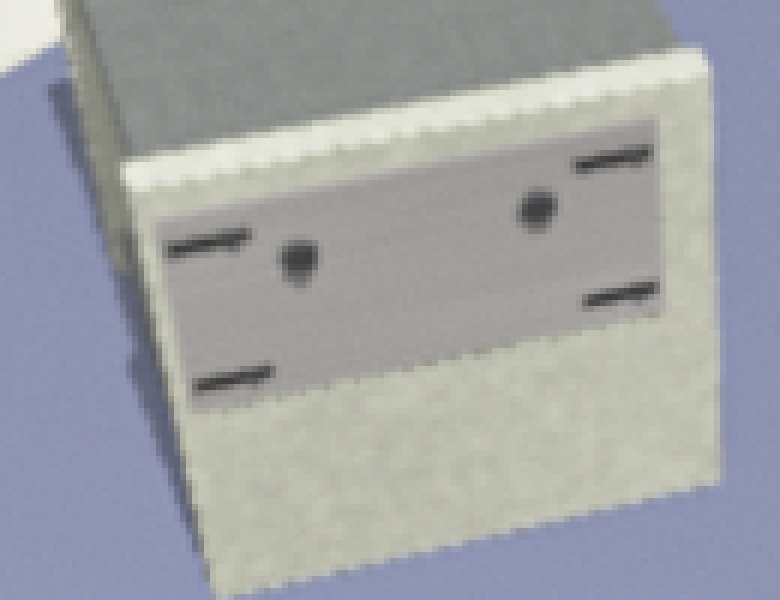

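The crop shows two dark stud heads at crop px (299,259) and (537,211), about the same height, plus the four slots. I'll move above the bin and measure the studs.

Request:
arm_command([
  [36,-24.5,0],
  [36,-24.5,0],
  [36,-24.5,0],
  [36,-24.5,0],
  [36,-24.5,0],
  [36,-24.5,0],
  [36,-24.5,0],
  [36,-24.5,0],
  [36,-24.5,0],
  [36,-24.5,0],
  [36,-24.5,0],
  [36,-24.5,0],
  [0,0,0],
  [0,0,0],
], spin=[-7.5,-7.5,-7.5,-7.5,-7.5,-7.5,-7.5,-7.5,-7.5,-7.5,-7.5,-7.5,0,0], jaw=1)

```text
time: 1.5
tool_pos: [0.5586, 0.2149, 0.4038]
tool_rot: [-3.14, 0.001, 1.327]
contact_force: [-0.3, -0.1, -0.5]
opening: 0.0915
grip_force: 0.0
```

```bash
python3 - <<'E'
from h import *
s=observe();print(s["time"],s["tool_pos"],np.degrees(s["tool_rot"]),s["opening"])
c=read_camera("scene");g=cv2.cvtColor(c["img"],cv2.COLOR_RGB2GRAY)
w=read_camera("wrist");save(w,"w1.png");np.savez("w1.npz",W=cloud(w),img=w["img"])
print("wrist",np.round(w["world_from_camera"],3).tolist(),w["fx"])
K=np.array([[c["fx"],0,c["cx"]],[0,c["fy"],c["cy"]],[0,0,1]]);T=np.array(c["world_from_camera"])
def ray(p):
    n=cv2.undistortPoints(np.array([[p]],float),K,np.array(c["dist_coeffs"],float))[0,0];return T[:3,:3]@[n[0],-n[1],-1]
x=-np.array([.2298,.9732,0]);y=np.array([-x[1],x[0],0]);o=np.array([.5653,-.1529,0])
o=o-x*((o-[.5767,-.15506,0])@x)
print("origin",o)
def hit(p,sx):
    r=ray(p);t=((o+x*sx-T[:3,3])@x)/(r@x);q=T[:3,3]+t*r-o;return np.round([q@y*1e3,q[2]*1e3],1)
sub=g[100:200,180:310]
for cx,cy in((229.4,142.9),(269.3,135)):
    a,b=int(cx)-5,int(cy)-5;p=120-g[b:b+11,a:a+11].astype(float);p[p<0]=0
    vv,uu=np.mgrid[b:b+11,a:a+11];uv=((p*uu).sum()/p.sum(),(p*vv).sum()/p.sum());print(uv,hit(uv,-.008))
for uv in((160,215),(657,118),(663,312),(190,410)): print("plate corner",hit((180+uv[0]/6-.4,100+uv[1]/6-.4),0))
E
```

```text
1.5 [0.5585573  0.21492712 0.40375193] [-1.79894468e+02  3.62367096e-02  7.60436261e+01] 0.09154015945820232
wrist [[0.971, 0.231, 0.063, 0.575], [-0.239, 0.939, 0.246, 0.283], [-0.002, -0.254, 0.967, 0.384], [0.0, 0.0, 0.0, 1.0]] 381.40701512646154
origin [ 0.56541895 -0.15239626  0.        ]
(np.float64(229.53879781420764), np.float64(142.80109289617485)) [ 57.  175.5]
(np.float64(269.58196721311475), np.float64(134.41475409836065)) [-39.4 175.6]
plate corner [105.5 202.9]
plate corner [-91.1 201. ]
plate corner [-90.  105.1]
plate corner [109.3 107.9]
```

View pics/w1.png

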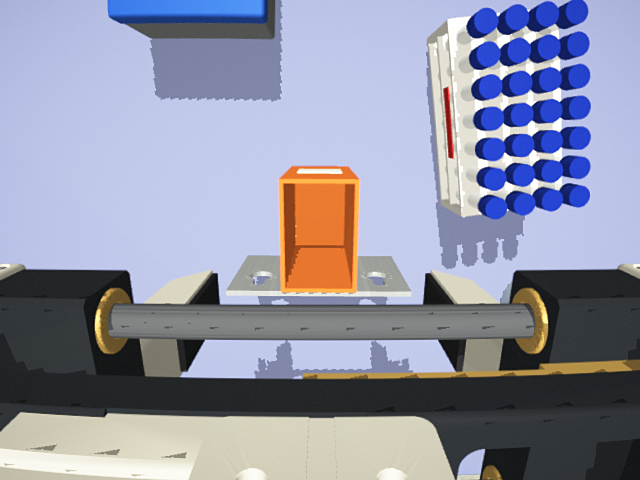

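The wrist view shows the bin rim at (280–358, 180–290), with keyholes visible at (261,278) and (376,278). The fingers are already roughly aligned. Next I'll measure the bin precisely.

```bash
cat >> h.py <<'E'
def orange(img):
    h=cv2.cvtColor(img,cv2.COLOR_RGB2HSV);return (h[...,0]<16)&(h[...,1]>150)&(h[...,2]>80)
E
python3 - <<'E'
from h import *
D=np.load("w1.npz");W=D["W"];m=orange(D["img"])
P=W[m];P=P[np.isfinite(P[:,0])];print(len(P),np.percentile(P[:,2],[1,50,95,99]))
r=P[(P[:,2]>.113)&(P[:,2]<.127)];R=cv2.minAreaRect((r[:,:2]*1000).astype(np.float32));print(len(r),R)
# plate top part: greyish points x-range
q=W[245:300,225:415];im=D["img"][245:300,225:415];k=~orange(im)&(q[...,2]>.035)&(q[...,2]<.125)
q=q[k];v=cv2.fitLine((q[:,:2]*1000).astype(np.float32),cv2.DIST_HUBER,0,.01,.01).ravel();print(len(q),np.degrees(np.arctan2(v[1],v[0])),v[2:],cv2.minAreaRect((q[:,:2]*1000).astype(np.float32)))
# top edge of the plate, left and right
S=np.load("scene0.npz")
E
```

```text
8403 [0.00165944 0.04383857 0.11807855 0.12057693]
760 ((556.3988037109375, 214.77548217773438), (85.58726501464844, 55.758567810058594), 74.77114868164062)
4194 -14.132605 [530.88446 177.94221] ((549.8851318359375, 189.8669891357422), (41.48789596557617, 140.06961059570312), 75.62459564208984)
```

Request:
arm_command([
  [-2,0,-12],
  [0,0,-25],
  [0,0,-25],
  [0,0,-25],
  [0,0,-25],
  [0,0,-18],
  [0,0,-10],
  [0,0,-5],
  [0,0,0],
  [0,0,0],
], spin=[-0.4,0,0,0,0,0,0,0,0,0])

```text
time: 2.6
tool_pos: [0.5563, 0.2159, 0.2608]
tool_rot: [3.14, -0.001, 1.322]
contact_force: [-0.0, 0.3, -0.3]
opening: 0.0917
grip_force: 0.0
```

Request:
arm_command([
  [0,0,0],
  [0,0,0],
  [0,0,0],
  [0,0,0],
  [0,0,0],
  [0,0,0],
  [0,0,0],
  [0,0,0],
  [0,0,0],
  [0,0,0],
], spin=[0,0,0,0,0,0,0,0,0,0], jaw=-1, squeeze=40)

```text
time: 3.6
tool_pos: [0.5562, 0.2156, 0.2598]
tool_rot: [3.142, -0.0, 1.321]
contact_force: [-1.0, -0.5, 1.3]
opening: 0.0558
grip_force: 40.0
```

Request:
arm_command([
  [0,0,10],
  [0,0,20],
  [0,0,25],
  [0,0,20],
  [0,0,15],
  [2,-20,0],
  [6,-35,0],
  [6,-40,0],
  [7,-40,0],
  [7,-40,0],
  [6,-40,0],
  [6,-35,0],
  [2,-17,0],
  [0,0,0],
  [0,0,0],
  [0,0,0],
], spin=[0,0,0,0,0,0.2,0.2,0.2,0.2,0.2,0,0,0,0,0,0])

```text
time: 5.2
tool_pos: [0.5981, -0.05, 0.3498]
tool_rot: [-3.141, -0.0, 1.34]
contact_force: [0.2, 0.1, -2.5]
opening: 0.0556
grip_force: 40.0
```

```bash
python3 - <<'E'
from h import *
s=observe();print(s["time"],s["tool_pos"],np.degrees(s["tool_rot"]),s["opening"],s["contact_force"])
for n in("scene","wrist","top"):
    c=read_camera(n);np.savez(n+"2.npz",W=cloud(c),**{k:c[k] for k in c})
    if n=="scene": cv2.imwrite("pics/s2.png",cv2.resize(c["img"][90:230,170:310,::-1],None,fx=4.2,fy=4.2,interpolation=3))
    if n=="wrist": save(c,"w2.png")
E
```

```text
5.2 [ 0.59805028 -0.05002889  0.34984241] [-1.79983548e+02 -2.56222166e-02  7.67706308e+01] 0.05563765149116006 [ 0.1989966   0.11076669 -2.48338799]
```

View pics/s2.png

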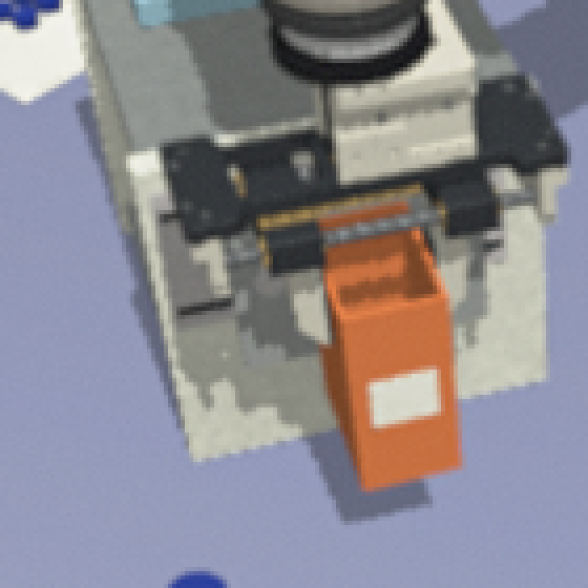

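View pics/w2.png

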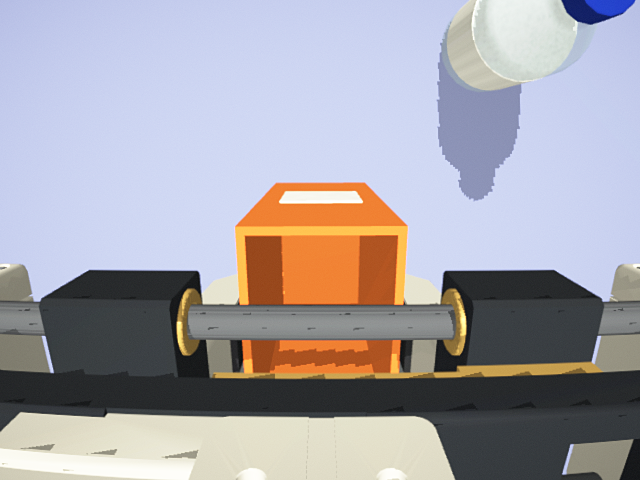

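The scene view shows the held bin's front face, with bottom corners at crop px (367,490) and (460,466). The wrist view shows the bin centred in the fingers. I'll compare the bin with the studs in the same camera.

```bash
python3 - <<'E'
from h import *
c=np.load("scene2.npz");W=c["W"];img=c["img"]
K=np.array([[c["fx"],0,c["cx"]],[0,c["fy"],c["cy"]],[0,0,1]]);T=c["world_from_camera"]
x=-np.array([.2298,.9732,0]);y=np.array([-x[1],x[0],0]);o=np.array([.5654,-.1524,0])
def hit(p,sx):
    n=cv2.undistortPoints(np.array([[p]],float),K,c["dist_coeffs"].astype(float))[0,0];r=T[:3,:3]@[n[0],-n[1],-1]
    t=((o+x*sx-T[:3,3])@x)/(r@x);q=T[:3,3]+t*r-o;return np.round([q@y*1e3,q[2]*1e3],1)
# front-face depth points
q=W[172:200,254:276].reshape(-1,3)-o;print("front x mm",np.nanpercentile(q@x*1e3,[10,50,90]),"z",np.nanpercentile(q[:,2],[1,99]))
L=np.stack([q@x,q@y,q[:,2]],1)*1e3;L=L[np.isfinite(L[:,0])];A=np.c_[np.ones(len(L)),L[:,1:]];co=np.linalg.lstsq(A,L[:,0],rcond=None)[0];print("x=",co)
fx=np.nanmedian(q@x)
m=orange(img)[150:215,230:300].astype(np.uint8)
cs,_=cv2.findContours(m,0,2);k=max(cs,key=cv2.contourArea)
a=cv2.approxPolyDP(k,2,True)[:,0]+[230,150];print(a.tolist())
# subpixel edge positions: redness along rows / cols
R=img[...,0].astype(float)-img[...,2]
for v in(196,198,200,202):
    row=R[v,240:295];h=60;i=np.where(row>h)[0];l,r=i[0],i[-1]
    xl=240+l-(row[l]-h)/(row[l]-row[l-1]);xr=240+r+(row[r]-h)/(row[r]-row[r+1])
    print(v,round(xr,2),hit((xr,v),fx),round(xl,2),hit((xl,v),fx))
for p in((367,490),(460,466),(345,323),(450,293)):
    print(p,hit((170+p[0]/4.2-.38,90+p[1]/4.2-.38),fx),hit((170+p[0]/4.2-.38,90+p[1]/4.2-.38),-.107-.042))
for n in("wrist2","top2"):
    D=np.load(n+".npz");P=D["W"][orange(D["img"])];P=P[np.isfinite(P[:,0])];print(n,len(P),np.percentile(P[:,2],[50,95,99]))
    if len(P)>50:
        z=np.percentile(P[:,2],97);r=(P[abs(P[:,2]-z)<.006]-o);r=np.c_[r@x,r@y]*1e3;print(z,np.percentile(r,[1,99],axis=0))
E
```

```text
front x mm [-149.54334488 -147.68426017 -145.65483148] z [0.10463695 0.19083029]
x= [-1.46307012e+02  1.39797498e-02 -9.44309395e-03]
[[248, 150], [250, 171], [247, 176], [256, 204], [278, 200], [276, 165], [272, 150]]
196 278.96 [-17.7 107.9] 252.84 [ 41.6 126.6]
198 279.19 [-17.9 101.6] 253.55 [ 40.5 120.1]
200 279.19 [-17.5  95.3] 254.09 [ 39.9 113.7]
202 274.06 [-5.2 92.9] 254.78 [ 39.  107.1]
(367, 490) [35.2 92.3] [35.4 93.6]
(460, 466) [-17.3  93.5] [-17.   94.9]
(345, 323) [ 35.8 209.7] [ 36.  210.8]
(450, 293) [-18.8 214. ] [-18.5 215.1]
wrist2 20013 [0.15868514 0.20817114 0.21084229]
0.20972963268964429 [[-148.95317524  -18.70223745]
 [ -93.23247313   37.08284901]]
top2 395 [0.14049461 0.21200074 0.2132355 ]
0.2127876181411534 [[-147.85640703  -19.43887242]
 [-132.74107149   35.92998024]]
```

The bin sits at y≈8.8 and the studs at 8.8, both from the scene camera, with bin z≈90 and about 60 mm to go. I'll approach to about 14 mm, then feel my way in.

Request:
arm_command([
  [-1.2,-5,0],
  [-2.1,-9,0],
  [-2.8,-12,0],
  [-2.1,-9,0],
  [-1.4,-6,0],
  [-1,-4,0],
  [0,0,0],
  [0,0,0],
], spin=[0,0,0,0,0,0,0,0])

```text
time: 6.15
tool_pos: [0.5876, -0.0964, 0.3497]
tool_rot: [3.142, -0.0, 1.338]
contact_force: [-0.3, 0.2, -2.0]
opening: 0.0555
grip_force: 40.0
```

Request:
arm_command([
  [-0.23,-1,0],
  [-0.23,-1,0],
  [-0.23,-1,0],
  [-0.23,-1,0],
  [0,0,0],
], spin=[0,0,0,0,0])

```text
time: 6.65
tool_pos: [0.5867, -0.1005, 0.3497]
tool_rot: [3.142, 0.0, 1.338]
contact_force: [0.1, 1.0, -2.0]
opening: 0.0557
grip_force: 40.0
```

Request:
arm_command([
  [-0.23,-1,0],
  [-0.23,-1,0],
  [0,0,0],
], spin=[0,0,0])

```text
time: 6.95
tool_pos: [0.5862, -0.1025, 0.3497]
tool_rot: [3.142, 0.0, 1.338]
contact_force: [-0.3, -0.7, -1.7]
opening: 0.0557
grip_force: 40.0
```

Request:
arm_command([
  [-0.23,-1,0],
  [-0.23,-1,0],
  [0,0,0],
], spin=[0,0,0])

```text
time: 7.25
tool_pos: [0.5857, -0.1045, 0.3497]
tool_rot: [3.142, 0.0, 1.338]
contact_force: [0.3, 0.4, -2.1]
opening: 0.0558
grip_force: 40.0
```

Request:
arm_command([
  [-0.23,-1,0],
  [0,0,0],
], spin=[0,0])

```text
time: 7.45
tool_pos: [0.5855, -0.1055, 0.3497]
tool_rot: [3.142, 0.0, 1.338]
contact_force: [-0.6, 0.2, -1.7]
opening: 0.0558
grip_force: 40.0
```

Request:
arm_command([
  [-0.23,-1,0],
  [0,0,0],
], spin=[0,0])

```text
time: 7.65
tool_pos: [0.5853, -0.1065, 0.3497]
tool_rot: [3.141, 0.0, 1.338]
contact_force: [0.4, -0.1, -2.6]
opening: 0.0558
grip_force: 40.0
```

Request:
arm_command([
  [-0.23,-1,0],
  [0,0,0],
], spin=[0,0])

```text
time: 7.85
tool_pos: [0.5851, -0.1073, 0.3498]
tool_rot: [3.141, -0.0, 1.339]
contact_force: [0.7, 1.2, -1.9]
opening: 0.0557
grip_force: 40.0
```

Request:
arm_command([
  [-0.23,-1,0],
  [0,0,0],
], spin=[0,0])

```text
time: 8.05
tool_pos: [0.5849, -0.1076, 0.3498]
tool_rot: [3.141, -0.002, 1.339]
contact_force: [1.2, 5.9, -1.5]
opening: 0.0555
grip_force: 40.0
```

Contact came at an estimated bin x of −2 mm, well past the −9 mm of the head faces, so the heads are through. I'll lower the bin, checking force.

Request:
arm_command([
  [0,0,0],
  [0,0,-1],
  [0,0,-1],
  [0,0,-1],
  [0,0,-1],
  [0,0,0],
], spin=[0,0,0,0,0,0])

```text
time: 8.65
tool_pos: [0.5852, -0.1076, 0.3462]
tool_rot: [3.14, -0.001, 1.339]
contact_force: [2.1, 6.0, 0.3]
opening: 0.0556
grip_force: 40.0
```

Request:
arm_command([
  [0,0,-1],
  [0,0,-1],
  [0,0,-1],
  [0,0,0],
], spin=[0,0,0,0])

```text
time: 9.05
tool_pos: [0.5853, -0.1076, 0.3433]
tool_rot: [3.14, -0.001, 1.339]
contact_force: [2.0, 4.7, -0.5]
opening: 0.056
grip_force: 40.0
```

Request:
arm_command([
  [0,0,-1],
  [0,0,-1],
  [0,0,0],
], spin=[0,0,0])

```text
time: 9.35
tool_pos: [0.5852, -0.1076, 0.3421]
tool_rot: [3.139, -0.001, 1.339]
contact_force: [-0.7, 5.8, 4.6]
opening: 0.0555
grip_force: 40.0
```

Lifting resistance at about 8 mm with a side push towards shelf −y suggests the slot edges are catching on the shanks. I'll shift the bin about 1 mm to −y and go on.

Request:
arm_command([
  [0,0,1],
  [-1,0.23,0],
  [0,0,0],
  [0,0,-1],
  [0,0,0],
], spin=[0,0,0,0,0])

```text
time: 9.85
tool_pos: [0.5843, -0.1074, 0.3414]
tool_rot: [3.139, -0.001, 1.339]
contact_force: [2.4, 5.0, 0.3]
opening: 0.056
grip_force: 40.0
```

Request:
arm_command([
  [0,0,-1],
  [0,0,0],
], spin=[0,0])

```text
time: 10.05
tool_pos: [0.5843, -0.1074, 0.3404]
tool_rot: [3.139, -0.001, 1.339]
contact_force: [1.6, 5.0, 1.2]
opening: 0.0559
grip_force: 40.0
```

Request:
arm_command([
  [0,0,-1],
  [0,0,-1],
  [0,0,0],
], spin=[0,0,0])

```text
time: 10.35
tool_pos: [0.5843, -0.1074, 0.3383]
tool_rot: [3.139, -0.001, 1.339]
contact_force: [2.3, 5.1, -0.6]
opening: 0.0563
grip_force: 40.0
```

Request:
arm_command([
  [0,0,-1],
  [0,0,-1],
  [0,0,0],
], spin=[0,0,0])

```text
time: 10.65
tool_pos: [0.5843, -0.1074, 0.3363]
tool_rot: [3.14, -0.001, 1.339]
contact_force: [2.4, 5.5, 0.6]
opening: 0.0559
grip_force: 40.0
```

Request:
arm_command([
  [0,0,-1],
  [0,0,-1],
  [0,0,0],
], spin=[0,0,0])

```text
time: 10.95
tool_pos: [0.5843, -0.1074, 0.3343]
tool_rot: [3.139, -0.001, 1.339]
contact_force: [2.0, 5.2, 0.5]
opening: 0.0559
grip_force: 40.0
```

Down 15.5 mm and smooth. I'll continue gently to seat it.

Request:
arm_command([
  [0,0,-0.7],
  [0,0,-0.6],
  [0,0,0],
], spin=[0,0,0])

```text
time: 11.25
tool_pos: [0.5843, -0.1074, 0.3331]
tool_rot: [3.139, -0.001, 1.34]
contact_force: [2.0, 5.7, 1.0]
opening: 0.0558
grip_force: 40.0
```

Request:
arm_command([
  [0,0,-0.6],
  [0,0,0],
], spin=[0,0])

```text
time: 11.45
tool_pos: [0.5843, -0.1074, 0.3327]
tool_rot: [3.139, -0.001, 1.339]
contact_force: [1.5, 6.2, 2.2]
opening: 0.0559
grip_force: 40.0
```

Request:
arm_command([
  [0,0,-0.5],
  [0,0,0],
], spin=[0,0])

```text
time: 11.65
tool_pos: [0.5843, -0.1074, 0.3326]
tool_rot: [3.139, -0.001, 1.339]
contact_force: [1.2, 5.1, 3.7]
opening: 0.0556
grip_force: 40.0
```

Seated after a drop of about 17 mm. Releasing.

Request:
arm_command([
  [0,0,0],
  [0,0,0],
  [0,0,0],
  [0,0,0],
  [0,0,0],
  [0,0,0],
  [0,0,0],
  [0,0,0],
], spin=[0,0,0,0,0,0,0,0], jaw=1)

```text
time: 12.45
tool_pos: [0.5838, -0.1082, 0.3313]
tool_rot: [3.142, 0.0, 1.338]
contact_force: [-0.3, -0.3, -1.0]
opening: 0.0921
grip_force: 0.0
```

Request:
arm_command([
  [0,0,5],
  [0,0,10],
  [0,0,15],
  [0,0,20],
  [0,0,20],
  [0,0,20],
  [3,12,15],
  [6,25,10],
  [6,25,0],
  [6,25,0],
  [6,25,0],
  [4,15,0],
  [0,0,0],
], spin=[0,0,0,0,0,0,0,0,0,0,0,0,0])

```text
time: 13.75
tool_pos: [0.615, 0.0205, 0.4468]
tool_rot: [3.141, -0.0, 1.341]
contact_force: [-0.2, -1.0, 0.8]
opening: 0.0918
grip_force: 0.0
```

```bash
python3 - <<'E'
from h import *
s=observe();print(s["time"],s["tool_pos"],s["contact_force"],s["opening"])
x=-np.array([.2298,.9732,0]);y=np.array([-x[1],x[0],0]);o=np.array([.5654,-.1524,0])
for n in("scene","top"):
    c=read_camera(n);W=cloud(c);save(c,n+"3.png")
    m=orange(c["img"])&(W[...,2]>.05);P=W[m]
    z=np.percentile(P[:,2],97);r=(P[abs(P[:,2]-z)<.006]-o);r=np.c_[r@x,r@y]*1e3;print(n,len(P),"rim z",z,np.percentile(r,[1,99],axis=0).round(1).tolist())
E
```

```text
13.75 [0.61499585 0.02047568 0.44684833] [-0.24734633 -0.97504643  0.80142901] 0.09181074846559148
scene 1321 rim z 0.19239581403933861 [[-93.1, -17.6], [-6.8, 37.2]]
top 595 rim z 0.19412898172358406 [[-81.8, -20.4], [-6.2, 18.9]]
```

View pics/scene3.png

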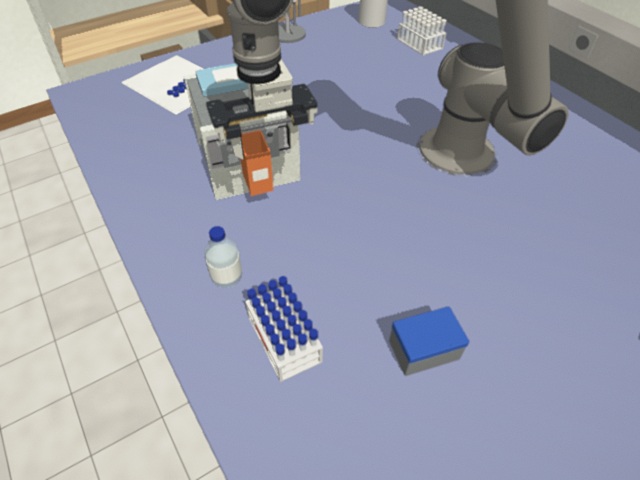

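The bin hangs at px (257,163) with its rim at z≈192 mm (expected 192.5). The bystanders haven't moved and the gripper is clear, so I'm handing in.

```bash
python3 -c "from cell import *;print(hand_in())"
```

```text
the job is handed in; nothing more can be done
None
```

The bin hangs by both keyholes on the studs and has been let go; its rim measures 192–194 mm high (192.5 expected), contact was felt at about 6 N, the rack, bottle and tip box look unmoved, and the job is handed in (no verdict was returned).

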